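Wedge a microscope-stage pillar tight in its socket

TASK

The stage pillar stands loose in its aluminium socket on the optical table. Take the tapered key (the headed steel key whose sides narrow to a thin tip, not the parallel-sided one nor the round pin) out of its block, stand it tip down in the wide tapered gap between the socket wall and the flat of the pillar (not the narrow slit behind it) and let go of it. Then tap or press down on its head with the closed fingers until it is tight: the key goes down no further and the pillar is hard against the far wall of the socket. Let the key move the pillar; do not push it yourself.

Things in the scene. Friction and masses are not known exactly. Their poses are not given: they have to be found in the camera images.
- key_head (a point): Centre of the tapered key's head: a block 36 (x) x 30 (y) x 26 mm tall; grip it across the 30. Below the head a 65 mm wedge, 30 wide, narrowing in x from 32 to 6 mm at the tip, 78 mm below this point. Steel, 250 g, symmetric, upright (z up) in a black block 56 mm square, 30 tall; lift 30 mm to clear. Like blocks hold the bystanders: a headed key evenly 12 thick, a round-headed pin.
- gap_mouth (a point): Middle of the gap's mouth on top of the socket, 60 mm above the table. x points to the pillar, y along the gap (48 mm long), z up. Gap faces: socket wall 9.5 mm to -x, pillar 9.5 mm plus joint value to +x; both slope as the key does. With its x along this x the key wedges, standing, with head centre 46 mm above (2.5 mm less per mm of joint value); tight: 26 mm above, 4 mm to +x.
- socket: Fixed aluminium socket block, 115 x 72 mm, 60 mm tall, with foot flanges at both x ends; origin on the table right below gap_mouth, same axes; it reaches 34 mm to -x and 81 mm to +x. The steel pillar in it has a round top, 32 mm across, 22 mm above the socket's top, its axis 44 mm to +x plus joint value.
- pillar (a joint): How far the pillar has slid from the gap (m, along gap_mouth's x): 0 to 0.002 at the start, 0.008 hard against the socket's far wall. It slides stiffly and stays where left. Pressing the standing key's head down takes about 8 to 15 N, and steeply more once tight; the key alone is too light to.
Things that resemble listed ones, but are neither listed nor needed, are in the scene too. Leave any brown or pink look-alike of the part that bears key_head alone.

How it is judged:
By the outcome, as a careful person would: the job done as asked, in the order asked, and still so for the second after the job is handed in, with the robot touching nothing.
It also fails if it takes over 42 s, if anything falls off the work surface, if the arm or the gripper's body presses on something with over 40 N, if the wrist force passes 120 N, or if a joint passes its speed limit or range.

ROBOT

A 7-joint arm with a two-finger parallel gripper is mounted at the origin on the work surface. World frame = base frame: x ahead of the robot, y to its left, z up, the work surface at z = 0. Lengths are in m, angles in rad, forces in N, time in s.
With the tool pointing down it reaches from about 0.35 to 0.9 m from the base axis. Payload 19.9 kg.
Tool frame: the origin (TCP) lies at the very end of the fingers, on their centre line; the grasp point (between the pads) lies 19 mm behind it; z points along the fingers, y is the line along which they close (so a half turn about z gives the same grasp; the last joint's range is limited). The gripper opens to 85 mm and grips with 20 to 120 N. Pads are 22 mm wide; open, the fingers measure 114 mm over their backs; the gripper's body (76 mm by 85 mm) begins 54 mm behind the grasp point. The pads swing forward as they close: fully open they stand 13 mm farther back than shut.
Start: joints at [-1.302, 0.417, -0.01, 1.614, 0.005, 1.111, -0.053], TCP at [0.191, 0.595, 0.231] pointing down, gripper open.
Joint ranges: [-2.81, 2.81], [-0.39, 2.02], [-1.27, 1.25], [0.06, 2.57], [-1.19, 4.33], [0.19, 2], [-2.82, 2.82]. Speed limits (rad/s): [1.89, 1.89, 2.39, 2.39, 3.01, 3.01, 3.01].

INTERFACE

Orientations are given as a rotation vector (axis times angle).
In Python, from workcell import r, viewer gives the robot as it stands.
- The arm moves only by the tool play_rows, never from a script. Its argument "commands" is a list of rows, each a list of 2 entries, a list of its own where there are three numbers: the shift along the world's x, y, z as a fraction of full scale, then the turn, a rotation vector about the world's x, y, z as a fraction of full scale. In form: [[[dx, dy, dz], [ax, ay, az]], ...]. A call has 1 to 10 rows; each row shifts and turns the commanded pose from where the row before left it; what a row does not reach is not made up. Full scale, the value 1, is 0.02 m for a shift and 4 degrees for a turn. A row lasts 1/12 s, in which the tool goes at most 41.7 mm and 7.16 degrees, less where a joint would pass 70% of its speed; a pose out of reach is approached as far as the arm can. A call with a number of a shift or a turn outside -1 to 1 is refused whole. A call with a gripper value outside its range is refused whole. "claw" is the opening in per cent of the stroke, from 0 (shut) to 100 (fully open), set as the call begins (left out, the last holds). The fingers move at their own pace and stop on an object; "squeeze" is the grip in N (left out, the last holds). Time passes only in rows, so rows that do not move let the fingers close. It gives the time, the measured TCP pose, the force, the opening and the grip force at its end, in the units of the state.
- r.observe(): the state, without advancing time (a new reading comes with each control period).
- viewer.get_image(name): name is "side" or "top"; returns a dict with "img" (400x640x3 uint8, red, green, blue), "fov_y" (degrees; the focal length in pixels is half the picture's height over the tangent of half this angle, whatever the lens; pixels are square), "cx", "cy" (the principal point, pixels), "k1" (the pictures are not rectified: a ray, as slopes to the right and down, at radius r is drawn at 1 + k1 r^2 times it, then the intrinsics apply), "eye" and "attitude" of the camera in the world. Camera axes: x right, y down, z forward; pixel columns grow to the right and rows downward; lengths in m; the calibration is good to about 2 mm. A picture is of the moment at which its call begins. There is no depth.
- r.job_done(): hands the job in; it is judged then, once.
The state is a dict: "t": time; "joints": joint angles; "qvel": joint speeds; "joint_efforts": joint torques, N m; "tool_pos": TCP position; "ee_rot": TCP orientation; "wrist_force": force on the tool from outside, world axes, zero at the start; "ft_torque": the same for the moment, N m; "opening": opening from 0.0 (shut) to 1.0 (fully open); "gripper_force": force on a finger pad.
Only numpy, scipy, OpenCV 4.12 (cv2) and the standard library are available. Lean on these libraries where they do the work, as an engineer would, in place of code of your own. Each camera call takes 0.05 s, during which the arm holds its last target. There are 200 camera calls.

## Working session

There is one attempt and no reset: what is moved stays moved. The work goes in short steps, Python scripts to look and compute and a tool call to move; the robot and the scene stay as the last step left them, time stands still between calls to the robot, and variables do not carry over. Pictures are saved under pics/ and viewed, at most 10 in all, crops included, and the job is handed in when it is done.

Besides the shell and the picture viewer there is one more tool, called after "Emit:" by a JSON object that holds its "fn" and its "kwargs", one argument or row to a line. play_rows: Moves the arm, as the interface text tells. Shift numbers are shares of 0.02 m and turn numbers shares of 4 degrees, none past 1 either way. Its arguments: {"type":"object","properties":{"commands":{"type":"array","items":{"type":"array"}},"claw":{"type":"number"},"squeeze":{"type":"number"}},"required":["commands"]}

```bash
mkdir -p pics
cat > h.py <<'E'
import numpy as np, cv2
from scipy.spatial.transform import Rotation as R
from workcell import r, viewer
def att(a):
    a=np.array(a,float)
    return a if a.shape==(3,3) else (R.from_rotvec(a).as_matrix() if a.size==3 else R.from_quat(a).as_matrix())
def K(c):
    h,w=c['img'].shape[:2]; f=h/2/np.tan(np.radians(c['fov_y'])/2)
    return np.array([[f,0,c['cx']],[0,f,c['cy']],[0,0,1]]),np.array([c['k1'],0,0,0,0.])
def ray(c,px):
    k,d=K(c); u=cv2.undistortPoints(np.array(px,float).reshape(-1,1,2),k,d).reshape(-1,2)
    v=np.c_[u,np.ones(len(u))]@att(c['attitude']).T
    return np.array(c['eye']),v
def plane(c,px,z):
    e,v=ray(c,px); return e+v*((z-e[2])/v[:,2])[:,None]
def proj(c,P):
    k,d=K(c); A=att(c['attitude']); P=np.array(P,float).reshape(-1,3)
    q=(P-np.array(c['eye']))@A
    return cv2.projectPoints(q.reshape(-1,1,3),np.zeros(3),np.zeros(3),k,d)[0].reshape(-1,2)
def tri(c1,p1,c2,p2):
    e1,v1=ray(c1,p1);e2,v2=ray(c2,p2);a=v1[0];b=v2[0]
    s=np.linalg.lstsq(np.c_[a,-b],e2-e1,rcond=None)[0]
    A,B=e1+a*s[0],e2+b*s[1]; return (A+B)/2,np.linalg.norm(A-B)
E
python3 - <<'E'
from h import *
for n in('top','side'):
    c=viewer.get_image(n); cv2.imwrite(f'pics/{n}0.png',c['img'][:,:,::-1]); print(n,{k:v for k,v in c.items() if k!='img'})
print(r.observe())
E
```

```text
top {'fov_y': 49.1953950035753, 'cx': 317.6625380739456, 'cy': 197.16238403968825, 'k1': -0.0468092495508394, 'eye': array([ 0.44962967, -0.01663133,  0.79983276]), 'attitude': array([-2.18043135,  2.18111451, -0.04602654])}
side {'fov_y': 49.438034578751605, 'cx': 327.12170601768355, 'cy': 192.4335944833878, 'k1': -0.07215561955779877, 'eye': array([ 0.45815862, -0.60565992,  0.82339632]), 'attitude': array([-2.4500489 ,  0.01974252, -0.0193147 ])}
{'t': 0.1, 'joints': array([-1.30150185,  0.41792922, -0.01027698,  1.61414802,  0.00468358,
        1.11068924, -0.05297571]), 'qvel': array([-1.13706026e-03, -1.82770595e-03,  8.86906508e-04, -1.82027840e-03,
        9.84666353e-04, -2.63080345e-04, -2.52476321e-05]), 'joint_efforts': array([ 2.44747207e-03, -8.65829372e+01,  6.80719949e-01, -4.35645425e+01,
        1.92990369e-02,  4.99008267e-03, -2.77714474e-05]), 'tool_pos': array([0.19105357, 0.59473709, 0.23069931]), 'ee_rot': array([-4.86215557e-01, -3.10364319e+00,  1.80047138e-03]), 'wrist_force': array([-0.0655517, -0.2532424,  0.6095206]), 'ft_torque': array([-0.00884332,  0.07531479,  0.03158534]), 'gripper_force': 0.0, 'opening': 1.0044825514422837}
```

View pics/top0.png

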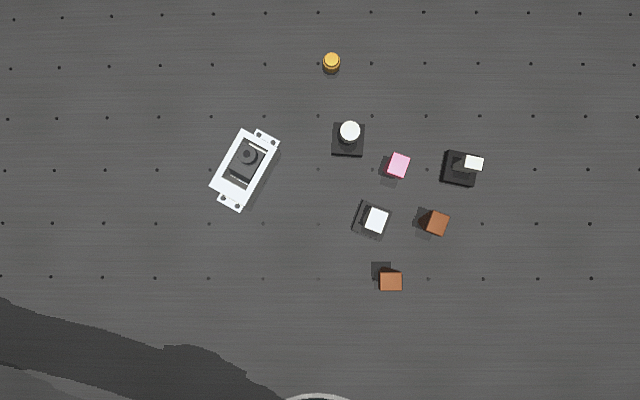

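View pics/side0.png

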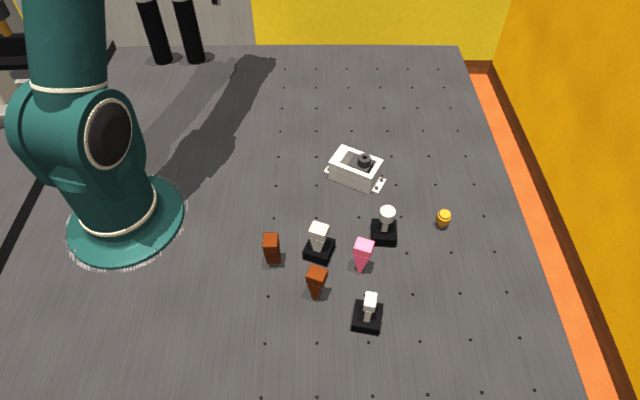

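Candidates for the key in the top view: white heads at (376,220) and (473,163), the round pin at (350,131), pink at (398,165), and brown at (437,223) and (390,281). I expect (376,220), with its squarish head; next is a close crop to check it.

Run:
```python
from h import *
t=viewer.get_image('top');s=viewer.get_image('side')
def cr(i,x,y,w,h,W=400,H=300): return cv2.resize(i[y:y+h,x:x+w],(W,H),interpolation=cv2.INTER_CUBIC)
o=np.vstack([np.hstack([cr(t['img'],190,120,112,84+12),cr(t['img'],340,140,160,120)]),np.hstack([cr(s['img'],315,135,80,60),cr(s['img'],260,200,160,140,400,300)])])
cv2.imwrite('pics/crop.png',o[:,:,::-1])
for n,c in(('top',t),('side',s)):
    g=c['img'].astype(int); m=((g.min(2)>(195 if n=='top' else 175))&(g.max(2)-g.min(2)<30)).astype(np.uint8)
    for q in cv2.findContours(m,cv2.RETR_EXTERNAL,cv2.CHAIN_APPROX_NONE)[0]:
        if cv2.contourArea(q)>60: print(n,cv2.contourArea(q),cv2.boundingRect(q),np.round(cv2.minAreaRect(q)[0],1),np.round(cv2.boxPoints(cv2.minAreaRect(q)),1).tolist())
```

```text
top 350.0 (365, 207, 23, 27) [376. 220.] [[363.8999938964844, 226.8000030517578], [371.6000061035156, 206.8000030517578], [388.20001220703125, 213.1999969482422], [380.5, 233.1999969482422]]
top 189.0 (465, 155, 19, 16) [473.6 162.3] [[463.79998779296875, 166.5], [466.3999938964844, 154.39999389648438], [483.5, 158.10000610351562], [480.8999938964844, 170.1999969482422]]
top 3041.0 (209, 128, 71, 85) [242.  167.1] [[204.0, 192.89999389648438], [244.10000610351562, 121.30000305175781], [280.0, 141.39999389648438], [239.8000030517578, 213.0]]
top 276.0 (340, 121, 20, 20) [349.8 130.2] [[336.5, 130.5], [350.0, 117.0], [363.0, 130.0], [349.5, 143.5]]
side 165.5 (364, 291, 14, 17) [370.2 298.8] [[362.79998779296875, 305.29998779296875], [365.29998779296875, 290.20001220703125], [377.6000061035156, 292.29998779296875], [375.1000061035156, 307.3999938964844]]
side 188.0 (308, 220, 21, 16) [318.3 227.6] [[307.79998779296875, 230.60000610351562], [311.70001220703125, 218.89999389648438], [328.79998779296875, 224.60000610351562], [324.8999938964844, 236.3000030517578]]
side 142.5 (380, 205, 16, 13) [387.5 211. ] [[380.0, 205.0], [395.0, 205.0], [395.0, 217.0], [380.0, 217.0]]
side 64.0 (372, 177, 14, 16) [378.7 184.4] [[371.3999938964844, 189.60000610351562], [379.8999938964844, 175.5], [385.8999938964844, 179.10000610351562], [377.3999938964844, 193.3000030517578]]
side 484.5 (328, 144, 56, 35) [355.6 160.6] [[327.8999938964844, 162.1999969482422], [336.29998779296875, 140.8000030517578], [383.3999938964844, 159.10000610351562], [375.0, 180.5]]
```

View pics/crop.png

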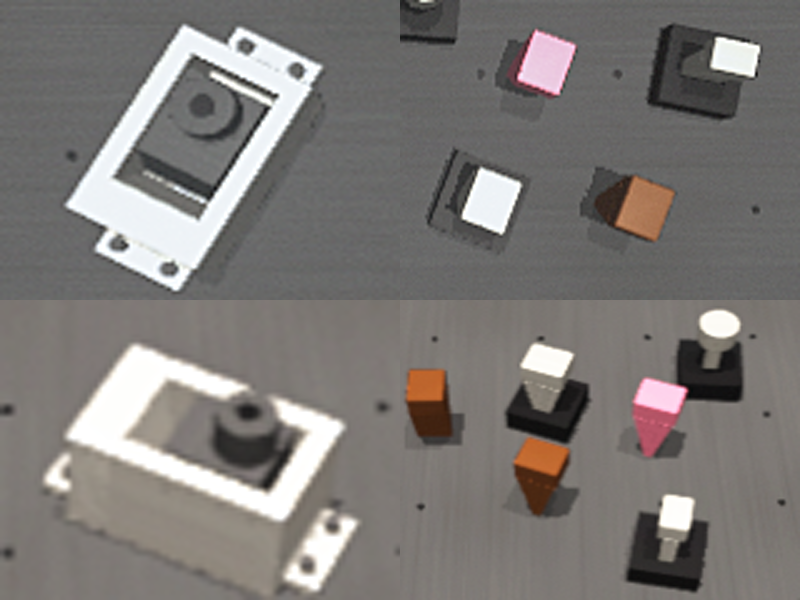

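The crop shows the key at top (376,220), with a 36x30-ratio head, so that is the one. The (473,163) head is the thin parallel key. In the socket, the wide gap is at the lower-left end, around top (238,183), and the narrow slit is at the upper right near (256,146).

Run:
```python
from h import *
t=viewer.get_image('top');s=viewer.get_image('side')
# key head: top-face centroid both views
p,e=tri(t,[376.0,220.0],s,[318.3,227.6]); print('head top tri',p.round(4),e)
g=t['img'].astype(int); m=((g.min(2)>180)&(g.max(2)-g.min(2)<30)).astype(np.uint8)
cs,h=cv2.findContours(m,cv2.RETR_CCOMP,cv2.CHAIN_APPROX_NONE)
def rect(q,z):
    P=plane(t,q.reshape(-1,2),z)[:,:2]*1000
    R_=cv2.minAreaRect(P.astype(np.float32)); return np.round(R_[0],1),np.round(R_[1],1),round(R_[2],1),np.round(cv2.boxPoints(R_),1).tolist()
for q,hh in zip(cs,h[0]):
    a=cv2.contourArea(q)
    if a<15: continue
    x,y,w,_=cv2.boundingRect(q)
    if 205<x<285 or 360<x<370: print(a,cv2.boundingRect(q),hh[3]>=0,rect(q,.06 if x<300 else .091))
# outer socket: approx polygon at z=.06
q=max(cs,key=cv2.contourArea)
a=cv2.approxPolyDP(q,2.5,True).reshape(-1,2); print(np.c_[a,(plane(t,a,.06)[:,:2]*1000).round(1)])
# socket inner-hole corners from crop
cc=np.array([[195,55],[280,100],[200,218],[113,178]])/[3.571,3.125]+[190,120]
P=plane(t,cc,.06)*1000; print(P.round(1), np.linalg.norm(P-np.roll(P,-1,0),axis=1))
b=((g.max(2)<45)).astype(np.uint8)
```

```text
head top tri [ 0.4563 -0.0967  0.0964] 0.00027268660873197825
355.0 (365, 207, 23, 27) False (array([456.4, -97.5]), array([28.9, 35.2]), 69.1, [[434.79998779296875, -104.69999694824219], [467.70001220703125, -117.30000305175781], [478.0, -90.30000305175781], [445.1000061035156, -77.69999694824219]])
3074.5 (209, 128, 71, 85) False (array([547.2, 127.4]), array([ 71.9, 140.8]), 61.1, [[468.20001220703125, 130.0], [591.4000244140625, 61.900001525878906], [626.2000122070312, 124.80000305175781], [503.0, 192.89999389648438]])
30.0 (234, 202, 7, 8) True (array([481.1, 135.1]), array([10.9, 10.8]), 45.1, [[473.3999938964844, 135.10000610351562], [481.1000061035156, 127.4000015258789], [488.79998779296875, 135.1999969482422], [481.1000061035156, 142.8000030517578]])
33.0 (219, 194, 8, 8) True (array([494.8, 159.4]), array([11. , 10.9]), 45.5, [[487.0, 159.1999969482422], [494.79998779296875, 151.60000610351562], [502.5, 159.5], [494.79998779296875, 167.10000610351562]])
26.5 (269, 139, 8, 8) True (array([589.7,  74.8]), array([9.9, 8.5]), 44.9, [[583.2000122070312, 74.30000305175781], [589
[... 227 characters left out ...]
0015258789], [577.0, 81.4000015258789], [601.9000244140625, 126.4000015258789], [530.2999877929688, 165.89999389648438]])
30.5 (255, 131, 8, 8) True (array([603.7,  99.9]), array([11.2,  9.7]), 44.9, [[596.2999877929688, 99.4000015258789], [603.2000122070312, 92.5], [611.0999755859375, 100.4000015258789], [604.2000122070312, 107.30000305175781]])
[[257.  129.  612.9 102.2]
 [253.  134.  604.2 109. ]
 [240.  129.  613.1 131.6]
 [209.  184.  518.  183.9]
 [220.  192.  504.2 164.7]
 [217.  200.  490.5 169.7]
 [238.  212.  470.  133.3]
 [279.  142.  590.1  64. ]]
[[598.  123.4  60. ]
 [572.8  82.1  60. ]
 [508.  120.   60. ]
 [530.  162.2  60. ]] [48.40320801 75.08779268 47.65694187 78.25680731]
```

Measured: key head at (0.456,-0.097), head x axis at about -21°. gap_mouth is at (0.528,0.138,0.060) with yaw about -29°. The socket size checks out (hole 48 mm wide, ends symmetric). Moving now.

Emit:
{"fn": "play_rows", "kwargs": {
  "commands": [
    [[0.38, -1, 0], [0, 0, -0.08]],
    [[0.38, -1, 0], [0, 0, -0.08]],
    [[0.38, -1, 0], [0, 0, -0.08]],
    [[0.38, -1, 0], [0, 0, -0.08]],
    [[0.38, -1, 0], [0, 0, -0.08]],
    [[0.38, -1, 0], [0, 0, -0.08]],
    [[0.38, -1, 0], [0, 0, -0.08]],
    [[0.38, -1, 0], [0, 0, -0.08]],
    [[0.38, -1, 0], [0, 0, -0.08]],
    [[0.38, -1, 0], [0, 0, -0.08]]
  ],
  "claw": 65
}}

```text
t: 1.13
tool_pos: [0.2673, 0.394, 0.2313]
ee_rot: [0.573, 3.089, 0.0]
wrist_force: [0.7, -0.3, -0.7]
opening: 0.651
gripper_force: 0.0
```

Emit:
{"fn": "play_rows", "kwargs": {
  "commands": [
    [[0.38, -1, 0], [0, 0, 0]],
    [[0.38, -1, 0], [0, 0, 0]],
    [[0.38, -1, 0], [0, 0, 0]],
    [[0.38, -1, 0], [0, 0, 0]],
    [[0.38, -1, 0], [0, 0, 0]],
    [[0.38, -1, 0], [0, 0, 0]],
    [[0.38, -1, 0], [0, 0, 0]],
    [[0.38, -1, 0], [0, 0, 0]],
    [[0.38, -1, 0], [0, 0, 0]],
    [[0.38, -1, 0], [0, 0, 0]]
  ]
}}

```text
t: 1.97
tool_pos: [0.3433, 0.194, 0.2314]
ee_rot: [0.573, 3.089, 0.0]
wrist_force: [-0.4, 0.7, -0.4]
opening: 0.651
gripper_force: 0.0
```

Emit:
{"fn": "play_rows", "kwargs": {
  "commands": [
    [[0.38, -1, 0], [0, 0, 0]],
    [[0.38, -1, 0], [0, 0, 0]],
    [[0.38, -1, 0], [0, 0, 0]],
    [[0.38, -1, 0], [0, 0, 0]],
    [[0.38, -1, 0], [0, 0, 0]],
    [[0.38, -1, 0], [0, 0, 0]],
    [[0.38, -1, 0], [0, 0, 0]],
    [[0.38, -1, 0], [0, 0, 0]],
    [[0.38, -1, 0], [0, 0, 0]],
    [[0.38, -1, 0], [0, 0, 0]]
  ]
}}

```text
t: 2.8
tool_pos: [0.4194, -0.006, 0.2314]
ee_rot: [0.573, 3.089, 0.0]
wrist_force: [0.7, 0.7, 0.5]
opening: 0.651
gripper_force: 0.0
```

Emit:
{"fn": "play_rows", "kwargs": {
  "commands": [
    [[0.38, -1, 0], [0, 0, 0]],
    [[0.38, -1, 0], [0, 0, 0]],
    [[0.38, -1, -0.5], [0, 0, 0]],
    [[0.38, -1, -1], [0, 0, 0]],
    [[0.3, -0.6, -1], [0, 0, 0]],
    [[0, 0, -0.5], [0, 0, 0]],
    [[0, 0, 0], [0, 0, 0]],
    [[0, 0, 0], [0, 0, 0]]
  ]
}}

```text
t: 3.47
tool_pos: [0.4552, -0.0966, 0.1713]
ee_rot: [-0.572, -3.088, 0.0]
wrist_force: [0.8, 0.7, -0.5]
opening: 0.646
gripper_force: 0.0
```

Run:
```python
from h import *
s=viewer.get_image('side')
i=cv2.resize(s['img'][130:280,230:430],(800,600),interpolation=cv2.INTER_CUBIC);cv2.imwrite('pics/s1.png',i[:,:,::-1])
for z in(.08,.091,.096):print(z,(proj(s,[.4563,-.097,z])-[230,130])*4)
```

```text
0.08 [[353.19398709 409.05527908]]
0.091 [[353.04382399 396.87475022]]
0.096 [[352.97469327 391.25993052]]
```

View pics/s1.png

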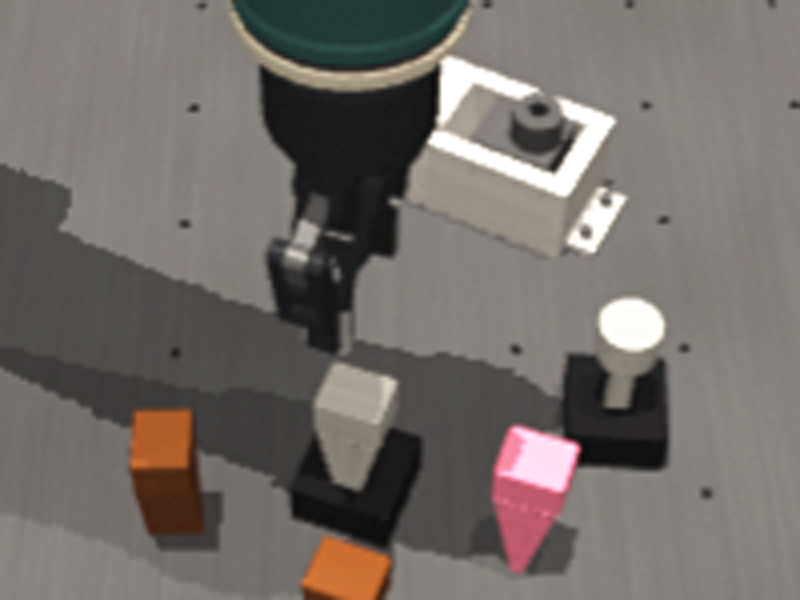

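The side view shows the gripper above the tapered key, its taper visible below the head at (357,400), with the top face centre at crop (357,387), which puts it at z≈0.097. Descending to grasp.

Emit:
{"fn": "play_rows", "kwargs": {
  "commands": [
    [[0.06, -0.03, -1], [0, 0, 0]],
    [[0, 0, -1], [0, 0, 0]],
    [[0, 0, -1], [0, 0, 0]],
    [[0, 0, -1], [0, 0, 0]],
    [[0, 0, -1], [0, 0, 0]],
    [[0, 0, -0.45], [0, 0, 0]],
    [[0, 0, 0], [0, 0, 0]]
  ]
}}

```text
t: 4.1
tool_pos: [0.4564, -0.0969, 0.0617]
ee_rot: [-0.571, -3.088, -0.0]
wrist_force: [-0.7, 0.6, -0.1]
opening: 0.651
gripper_force: 0.0
```

Emit:
{"fn": "play_rows", "kwargs": {
  "commands": [
    [[0, 0, 0], [0, 0, 0]],
    [[0, 0, 0], [0, 0, 0]],
    [[0, 0, 0], [0, 0, 0]],
    [[0, 0, 0], [0, 0, 0]],
    [[0, 0, 0], [0, 0, 0]],
    [[0, 0, 0], [0, 0, 0]]
  ],
  "claw": 0,
  "squeeze": 50
}}

```text
t: 4.6
tool_pos: [0.4576, -0.0976, 0.0636]
ee_rot: [0.572, 3.087, 0.001]
wrist_force: [-0.7, -1.1, 9.4]
opening: 0.349
gripper_force: 49.8
```

Emit:
{"fn": "play_rows", "kwargs": {
  "commands": [
    [[0, 0, 0.5], [0, 0, 0]],
    [[0, 0, 1], [0, 0, 0]],
    [[0, 0, 1], [0, 0, 0]],
    [[0, 0, 1], [0, 0, 0]],
    [[0, 0, 1], [0, 0, 0]],
    [[0, 0, 0.7], [0, 0, 0]],
    [[0, 0, 0], [0, 0, 0]]
  ]
}}

```text
t: 5.18
tool_pos: [0.4579, -0.0978, 0.1696]
ee_rot: [0.572, 3.085, 0.002]
wrist_force: [0.9, -0.3, -1.9]
opening: 0.346
gripper_force: 50.4
```

Emit:
{"fn": "play_rows", "kwargs": {
  "commands": [
    [[0.15, 0.5, 0], [0, 0, -0.2]],
    [[0.3, 1, 0], [0, 0, -0.2]],
    [[0.3, 1, 0], [0, 0, -0.2]],
    [[0.3, 1, 0], [0, 0, -0.2]],
    [[0.3, 1, 0], [0, 0, -0.2]],
    [[0.3, 1, 0], [0, 0, -0.2]],
    [[0.3, 1, 0], [0, 0, -0.2]],
    [[0.3, 1, 0], [0, 0, -0.2]],
    [[0.3, 1, 0], [0, 0, -0.2]],
    [[0.3, 1, 0], [0, 0, -0.2]]
  ]
}}

```text
t: 6.02
tool_pos: [0.5135, 0.0935, 0.1663]
ee_rot: [-0.788, -3.041, 0.0]
wrist_force: [-0.1, -0.6, -2.6]
opening: 0.342
gripper_force: 50.3
```

Emit:
{"fn": "play_rows", "kwargs": {
  "commands": [
    [[0.3, 1, 0], [0, 0, 0]],
    [[0.3, 0.8, 0], [0, 0, 0]],
    [[0.1, 0.45, 0], [0, 0, 0]],
    [[0, 0, 0], [0, 0, 0]],
    [[0, 0, 0], [0, 0, 0]]
  ]
}}

```text
t: 6.43
tool_pos: [0.5275, 0.1369, 0.1661]
ee_rot: [-0.787, -3.041, 0.001]
wrist_force: [-0.4, -0.7, -3.4]
opening: 0.344
gripper_force: 50.2
```

Run:
```python
from h import *
s=viewer.get_image('side');t=viewer.get_image('top')
a=cv2.resize(s['img'][80:230,290:420],(400,462),interpolation=cv2.INTER_CUBIC);b=cv2.resize(t['img'][100:250,180:310],(400,462),interpolation=cv2.INTER_CUBIC)
cv2.imwrite('pics/s2.png',np.hstack([a,b])[:,:,::-1])
p=r.observe()['tool_pos'];print(p)
# predicted pixels in side crop: head centre & tip if key held as planned; gap mouth
for n,P in(('head',p+[0,0,.021]),('tip',p+[0,0,.021-.078]),('gap',[.5276,.138,.06])):print(n,P,(proj(s,P)-[290,80])*3.077)
```

```text
[0.52752851 0.13618608 0.16626568]
head [0.52752851 0.13618608 0.18726568] [[182.60238397 115.79603213]]
tip [0.52752851 0.13618608 0.10926568] [[177.77493647 193.87122933]]
gap [0.5276, 0.138, 0.06] [[174.96689315 237.10750038]]
```

View pics/s2.png

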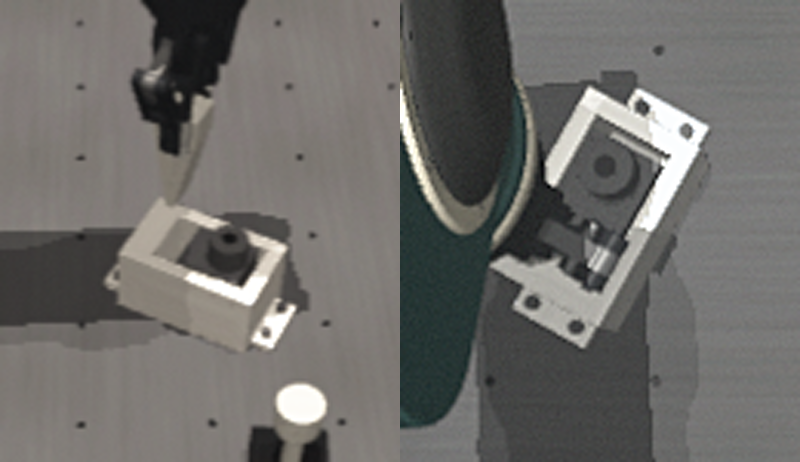

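Side: the key's tip is at crop (173,200), above the gap. The key may be slightly tilted in the fingers, so I'll check with an overlay of the expected outline.

Run:
```python
from h import *
s=viewer.get_image('side');x0,y0,k=325,100,10
i=cv2.resize(s['img'][y0:y0+60,x0:x0+60],(600,600),interpolation=cv2.INTER_CUBIC)
o=r.observe();p=o['tool_pos'];Rt=R.from_rotvec(o['ee_rot']).as_matrix();print(p,Rt[:,1],Rt[:,2])
X=np.array([np.cos(np.radians(-29)),np.sin(np.radians(-29)),0]);Y=np.array([-X[1],X[0],0]);h=p+[0,0,.021]
def L(pts):
    q=((proj(s,pts)-[x0,y0]+.5)*k).astype(int); cv2.polylines(i,[q.reshape(-1,1,2)],True,(255,0,0),1)
for y in(-.015,.015):
    L([h+X*a+Y*y+[0,0,z] for a,z in((-.018,.013),(.018,.013),(.018,-.013),(-.018,-.013))])
    L([h+X*a+Y*y+[0,0,z] for a,z in((-.016,-.013),(.016,-.013),(.003,-.078),(-.003,-.078))])
cv2.imwrite('pics/s3.png',i[:,:,::-1])
```

```text
[0.52756763 0.13625169 0.16632393] [ 4.86185324e-01  8.73855669e-01 -3.17351963e-04] [-1.27281645e-04 -2.92347454e-04 -9.99999949e-01]
```

View pics/s3.png

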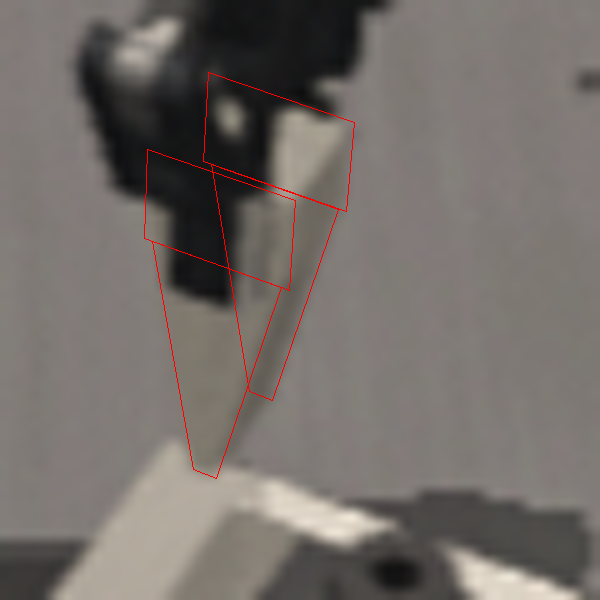

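The outline matches the key almost exactly: it is upright and centred in the fingers. Lowering into the gap.

Emit:
{"fn": "play_rows", "kwargs": {
  "commands": [
    [[0.03, 0.08, -0.5], [0, 0, 0]],
    [[0, 0, -0.7], [0, 0, 0]],
    [[0, 0, -0.7], [0, 0, 0]],
    [[0, 0, -0.6], [0, 0, 0]],
    [[0, 0, -0.5], [0, 0, 0]],
    [[0, 0, -0.4], [0, 0, 0]],
    [[0, 0, -0.2], [0, 0, 0]],
    [[0, 0, 0], [0, 0, 0]]
  ]
}}

```text
t: 7.25
tool_pos: [0.5281, 0.1388, 0.0935]
ee_rot: [-0.787, -3.041, 0.001]
wrist_force: [-0.5, -0.2, -2.3]
opening: 0.344
gripper_force: 50.2
```

Emit:
{"fn": "play_rows", "kwargs": {
  "commands": [
    [[0, 0, -0.15], [0, 0, 0]],
    [[0, 0, -0.15], [0, 0, 0]],
    [[0, 0, 0], [0, 0, 0]]
  ]
}}

```text
t: 7.5
tool_pos: [0.5287, 0.139, 0.0883]
ee_rot: [0.787, 3.041, 0.0]
wrist_force: [1.0, -1.7, -3.2]
opening: 0.347
gripper_force: 50.0
```

Emit:
{"fn": "play_rows", "kwargs": {
  "commands": [
    [[0.02, -0.01, -0.1], [0, 0, 0]],
    [[0, 0, -0.05], [0, 0, 0]],
    [[0, 0, 0], [0, 0, 0]]
  ]
}}

```text
t: 7.75
tool_pos: [0.5291, 0.1388, 0.0853]
ee_rot: [0.787, 3.041, 0.0]
wrist_force: [2.5, -1.0, -3.4]
opening: 0.34
gripper_force: 50.1
```

Emit:
{"fn": "play_rows", "kwargs": {
  "commands": [
    [[0.03, -0.02, 0], [0, 0, 0]],
    [[0, 0, -0.08], [0, 0, 0]],
    [[0, 0, 0], [0, 0, 0]]
  ]
}}

```text
t: 8.0
tool_pos: [0.5294, 0.1384, 0.0835]
ee_rot: [0.787, 3.041, -0.0]
wrist_force: [1.7, -0.8, -3.8]
opening: 0.342
gripper_force: 50.2
```

Emit:
{"fn": "play_rows", "kwargs": {
  "commands": [
    [[0.03, -0.02, -0.05], [0, 0, 0]],
    [[0, 0, -0.05], [0, 0, 0]],
    [[0, 0, 0], [0, 0, 0]]
  ]
}}

```text
t: 8.25
tool_pos: [0.5298, 0.1382, 0.0816]
ee_rot: [-0.786, -3.041, -0.0]
wrist_force: [-0.8, 1.6, -0.5]
opening: 0.349
gripper_force: 50.5
```

Contact on both faces, so it's seated. Letting go.

Emit:
{"fn": "play_rows", "kwargs": {
  "commands": [
    [[0, 0, 0], [0, 0, 0]],
    [[0, 0, 0], [0, 0, 0]],
    [[0, 0, 0], [0, 0, 0]],
    [[0, 0, 0], [0, 0, 0]],
    [[0, 0, 0], [0, 0, 0]]
  ],
  "claw": 65
}}

```text
t: 8.67
tool_pos: [0.53, 0.138, 0.0817]
ee_rot: [0.787, 3.041, -0.0]
wrist_force: [0.5, 0.8, 0.3]
opening: 0.651
gripper_force: 0.0
```

Emit:
{"fn": "play_rows", "kwargs": {
  "commands": [
    [[0, 0, 0.3], [0, 0, 0]],
    [[0, 0, 0.7], [0, 0, 0]],
    [[0, 0, 1], [0, 0, 0]],
    [[0, 0, 1], [0, 0, 0]],
    [[0, 0, 0.5], [0, 0, 0]],
    [[0, 0, 0], [0, 0, 0]]
  ]
}}

```text
t: 9.17
tool_pos: [0.531, 0.1384, 0.1539]
ee_rot: [0.786, 3.039, 0.003]
wrist_force: [-0.6, 0.3, 0.2]
opening: 0.652
gripper_force: 0.0
```

Run:
```python
from h import *
s=viewer.get_image('side');x0,y0,k=320,110,8
i=cv2.resize(s['img'][y0:y0+75,x0:x0+75],(600,600),interpolation=cv2.INTER_CUBIC)
o=r.observe();print(o['tool_pos'],o['wrist_force'])
X=np.array([np.cos(np.radians(-29)),np.sin(np.radians(-29)),0]);Y=np.array([-X[1],X[0],0]);h=np.array([.5298,.1382,.1026])
for y in(-.015,.015):
    q=((proj(s,[h+X*a+Y*y+[0,0,z] for a,z in((-.018,.013),(.018,.013),(.018,-.013),(-.018,-.013))])-[x0,y0]+.5)*k).astype(int); cv2.polylines(i,[q.reshape(-1,1,2)],True,(255,0,0),1)
cv2.imwrite('pics/s4.png',i[:,:,::-1])
```

```text
[0.53034012 0.13831798 0.15252922] [ 0.03906626 -0.25465194 -0.20967192]
```

View pics/s4.png

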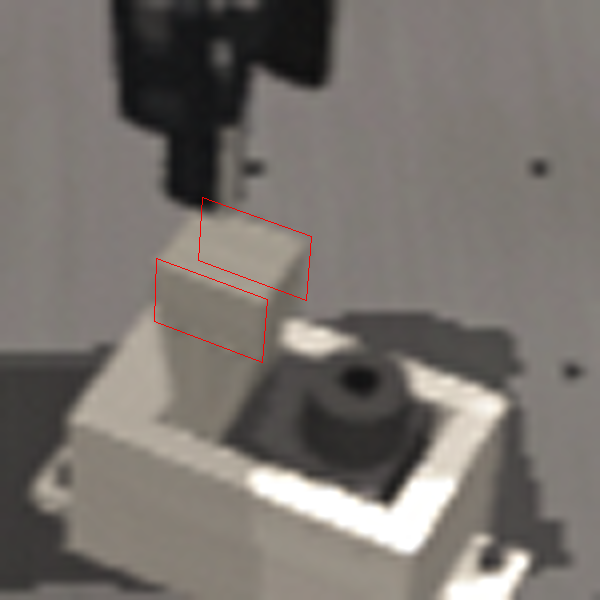

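The key stands upright in the wide gap where predicted, with its top at z≈0.116. Closing the fingers and pressing.

Emit:
{"fn": "play_rows", "kwargs": {
  "commands": [
    [[0, 0, 0], [0, 0, 0]],
    [[0, 0, 0], [0, 0, 0]],
    [[0, 0, 0], [0, 0, 0]],
    [[0, 0, 0], [0, 0, 0]],
    [[0, 0, 0], [0, 0, 0]],
    [[0, 0, 0], [0, 0, 0]],
    [[0, 0, -0.5], [0, 0, 0]],
    [[0, 0, -0.6], [0, 0, 0]],
    [[0, 0, -0.4], [0, 0, 0]],
    [[0, 0, 0], [0, 0, 0]]
  ],
  "claw": 0
}}

```text
t: 10.05
tool_pos: [0.5288, 0.1377, 0.1193]
ee_rot: [-0.786, -3.039, 0.003]
wrist_force: [-0.7, 0.0, -0.1]
opening: 0.002
gripper_force: 0.0
```

Emit:
{"fn": "play_rows", "kwargs": {
  "commands": [
    [[0, 0, -0.1], [0, 0, 0]],
    [[0, 0, -0.1], [0, 0, 0]],
    [[0, 0, -0.1], [0, 0, 0]],
    [[0, 0, 0], [0, 0, 0]]
  ]
}}

```text
t: 10.38
tool_pos: [0.5299, 0.1381, 0.1155]
ee_rot: [-0.787, -3.041, 0.0]
wrist_force: [-0.9, 0.3, -0.3]
opening: 0.001
gripper_force: 0.0
```

Emit:
{"fn": "play_rows", "kwargs": {
  "commands": [
    [[0.01, 0, -0.1], [0, 0, 0]],
    [[0.01, -0.01, -0.1], [0, 0, 0]],
    [[0.01, -0.01, -0.1], [0, 0, 0]],
    [[0, 0, 0], [0, 0, 0]]
  ]
}}

```text
t: 10.72
tool_pos: [0.531, 0.1377, 0.1098]
ee_rot: [0.787, 3.04, 0.001]
wrist_force: [0.4, 0.6, 1.4]
opening: -0.001
gripper_force: 0.2
```

Emit:
{"fn": "play_rows", "kwargs": {
  "commands": [
    [[0.01, 0, -0.1], [0, 0, 0]],
    [[0.01, -0.01, -0.1], [0, 0, 0]],
    [[0, 0, 0], [0, 0, 0]]
  ]
}}

```text
t: 10.97
tool_pos: [0.5316, 0.1374, 0.1059]
ee_rot: [0.787, 3.04, 0.001]
wrist_force: [1.2, 0.5, 3.0]
opening: 0.002
gripper_force: 1.1
```

Emit:
{"fn": "play_rows", "kwargs": {
  "commands": [
    [[0.02, -0.01, -0.1], [0, 0, 0]],
    [[0.02, -0.01, -0.1], [0, 0, 0]],
    [[0, 0, 0], [0, 0, 0]]
  ]
}}

```text
t: 11.22
tool_pos: [0.5322, 0.137, 0.1018]
ee_rot: [0.787, 3.041, 0.001]
wrist_force: [1.5, -0.5, 1.9]
opening: -0.001
gripper_force: 0.9
```

Run:
```python
from h import *
s=viewer.get_image('side');x0,y0,k=320,110,8
i=cv2.resize(s['img'][y0:y0+75,x0:x0+75],(600,600),interpolation=cv2.INTER_CUBIC)
o=r.observe();print(o['tool_pos'],o['wrist_force'],o['ft_torque'])
cv2.imwrite('pics/s5.png',i[:,:,::-1])
```

```text
[0.53208927 0.13705998 0.10179766] [ 1.23583    -0.96310335  2.75245952] [-0.03037116 -0.43698809 -0.05545587]
```

View pics/s5.png

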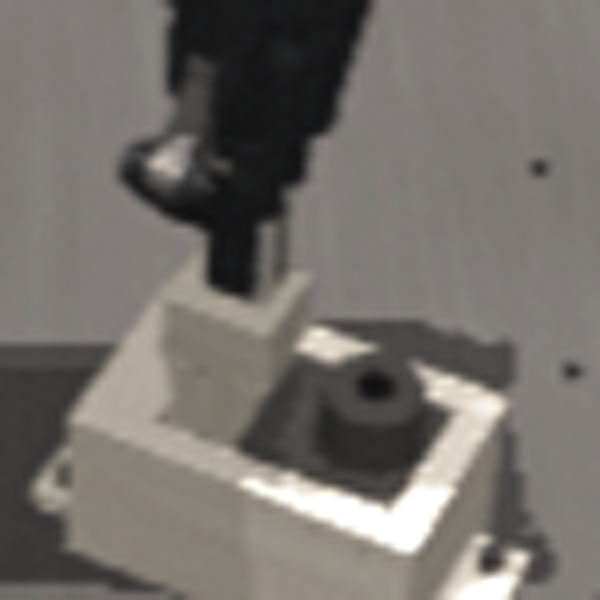

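The head has sunk, the pillar has moved towards the far wall, and the fingers are centred on the head. Continuing to press.

Emit:
{"fn": "play_rows", "kwargs": {
  "commands": [
    [[0.02, -0.01, -0.1], [0, 0, 0]],
    [[0, 0, -0.05], [0, 0, 0]],
    [[0, 0, 0], [0, 0, 0]]
  ]
}}

```text
t: 11.52
tool_pos: [0.5326, 0.1368, 0.099]
ee_rot: [0.787, 3.04, 0.001]
wrist_force: [3.1, -0.3, 3.1]
opening: -0.001
gripper_force: 1.8
```

Emit:
{"fn": "play_rows", "kwargs": {
  "commands": [
    [[0.02, -0.01, -0.05], [0, 0, 0]],
    [[0, 0, -0.05], [0, 0, 0]],
    [[0, 0, 0], [0, 0, 0]]
  ]
}}

```text
t: 11.77
tool_pos: [0.5332, 0.137, 0.0986]
ee_rot: [0.787, 3.041, 0.003]
wrist_force: [-10.5, -0.5, 39.1]
opening: -0.001
gripper_force: 19.7
```

Force rose steeply to 39 N at head top 0.0986 (tight is 0.099). Backing off to check.

Emit:
{"fn": "play_rows", "kwargs": {
  "commands": [
    [[0, 0, 0], [0, 0, 0]],
    [[0, 0, 0], [0, 0, 0]],
    [[0, 0, 0.1], [0, 0, 0]],
    [[0, 0, 0.4], [0, 0, 0]],
    [[0, 0, 1], [0, 0, 0]],
    [[0, 0, 1], [0, 0, 0]],
    [[0, 0, 1], [0, 0, 0]],
    [[-0.5, -0.5, 1], [0, 0, 0]],
    [[-1, -1, 1], [0, 0, 0]],
    [[-1, -1, 0], [0, 0, 0]]
  ]
}}

```text
t: 12.6
tool_pos: [0.4832, 0.0863, 0.2096]
ee_rot: [0.785, 3.039, 0.003]
wrist_force: [1.5, -1.2, 1.1]
opening: -0.002
gripper_force: 0.0
```

Emit:
{"fn": "play_rows", "kwargs": {
  "commands": [
    [[-1, -1, 0], [0, 0, 0]],
    [[-1, -1, 0], [0, 0, 0]],
    [[-1, -1, 0], [0, 0, 0]],
    [[0, -1, 0], [0, 0, 0]],
    [[0, -1, 0], [0, 0, 0]],
    [[0, -1, 0], [0, 0, 0]],
    [[0, 0, 0], [0, 0, 0]],
    [[0, 0, 0], [0, 0, 0]]
  ]
}}

```text
t: 13.27
tool_pos: [0.4223, -0.034, 0.2068]
ee_rot: [-0.79, -3.041, -0.0]
wrist_force: [0.6, -0.6, 1.2]
opening: -0.004
gripper_force: 0.0
```

Run:
```python
from h import *
s=viewer.get_image('side');t=viewer.get_image('top');x0,y0,k=320,115,8
i=cv2.resize(s['img'][y0:y0+70,x0:x0+50],(400,560),interpolation=cv2.INTER_CUBIC)
i=cv2.resize(s['img'][y0:y0+75,x0:x0+75],(400,400),interpolation=cv2.INTER_CUBIC);k=400/75
X=np.array([np.cos(np.radians(-29)),np.sin(np.radians(-29)),0]);Y=np.array([-X[1],X[0],0]);h=np.array([.5276,.138,.086])+.004*X
for y in(-.015,.015):
    q=((proj(s,[h+X*a+Y*y+[0,0,z] for a,z in((-.018,.013),(.018,.013),(.018,-.013),(-.018,-.013))])-[x0,y0]+.5)*k).astype(int); cv2.polylines(i,[q.reshape(-1,1,2)],True,(255,0,0),1)
b=cv2.resize(t['img'][120:220,195:295],(400,400),interpolation=cv2.INTER_CUBIC)
for j in(.0,.008):
    q=((proj(t,np.array([.5276,.138,.082])+(.044+j)*X)-[195,120]+.5)*4).astype(int)[0]; cv2.circle(b,tuple(map(int,q)),3,(255,0,0) if j else (0,255,0),-1)
cv2.imwrite('pics/s6.png',np.hstack([i,b])[:,:,::-1]); print(r.observe()['tool_pos'])
```

```text
[ 0.42245231 -0.03279105  0.20668716]
```

View pics/s6.png

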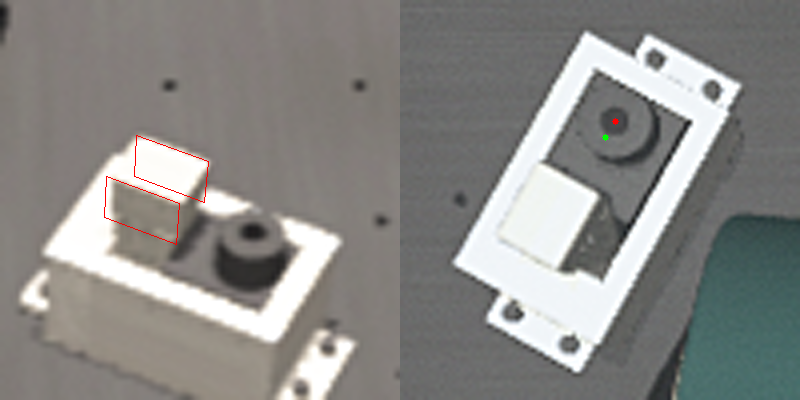

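The pillar's centre coincides with the 8 mm mark, the rear slit is closed, and the head sits at the tight position. Handing in.

```bash
python3 -c "
from h import *
print(r.job_done())"
```

```text
the job is handed in; nothing more can be done
None
```

The tapered key is standing tight in the wide gap, the pillar is hard against the far wall of the socket, the gripper is clear, and the job was handed in at about 13 s with no verdict shown.

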